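# Pack the grooming case and press its lid home

### The arm

A 7-joint arm with a two-finger parallel gripper is mounted at the origin on the work surface. World frame = base frame: x ahead of the robot, y to its left, z up, the work surface at z = 0. Lengths are in m, angles in rad, forces in N, time in s.
With the tool pointing down it reaches from about 0.4 to 0.85 m from the base axis. Payload 10.4 kg.
Tool frame: the origin (TCP) lies between the finger pads; the fingertips stand 11 mm ahead of it and the grasp point (between the pads) lies 8 mm behind it (r.tcp_to_tips is the distance from the TCP to the fingertips, in m); z points along the fingers, y is the line along which they close (so a half turn about z gives the same grasp; the last joint's range is limited). The gripper opens to 87 mm and grips with 3 to 60 N. Pads are 19 mm wide; open, the fingers measure 117 mm over their backs; the gripper's body (75 mm by 190 mm) begins 51 mm behind the grasp point.
Start: joints at [-1.371, 0.332, -0.065, 1.46, 0.022, 1.35, -0.088], TCP at [0.138, 0.61, 0.234] pointing down, gripper open.
Joint ranges: [-2.6, 2.6], [-0.5, 2.12], [-1.47, 1.34], [0.16, 2.42], [-1.27, 4.41], [0.06, 2.06], [-2.6, 2.6]. Speed limits (rad/s): [2.22, 2.22, 2.79, 2.79, 3.14, 3.14, 3.14].

### API

Orientations are given as a unit quaternion [x, y, z, w].
In Python, from bench import r gives the robot as it stands. The module is installed in compiled form; this text tells all that it offers.
- The arm moves only by the shell command python3 -m crank 'ROWS' [FORCE]. ROWS is JSON, a list of rows, each an object of numbers: "claw": the closure, from -1 (fully open) to 1 (shut); "dx", "dy", "dz": the shift along the tool's x, y, z each as a share of 3 cm, from -1 to 1; "ax", "ay", "az": the turn, a rotation vector about the tool's x, y, z each as a share of 6 degrees, from -1 to 1. A call has 1 to 8 rows; each row shifts and turns the commanded pose from where the row before left it, along the tool's axes as they then stand; what a row does not reach is not made up. A row lasts 1/12 s, in which the tool goes at most 41.7 mm and 7.16 degrees, less where a joint would pass 70% of its speed; a pose out of reach is approached as far as the arm can. A call with a number of a shift or a turn outside -1 to 1 is refused whole. A call with a gripper value outside its range is refused whole. The fingers move at their own pace and stop on an object; FORCE is the grip in N (left out, the last holds). Time passes only in rows, so rows that do not move let the fingers close. It gives the time, the measured TCP pose, the force, the opening and the grip force at its end, in the units of the state.
- r.read_state(): the state, without advancing time (a new reading comes with each control period).
- r.camera(name): name is "side" or "top" or "wrist"; returns a dict with "color" (420x560x3 uint8, red, green, blue), "mtx" (3x3 intrinsics, pixels), "k1" (the pictures are not rectified: a ray, as slopes to the right and down, at radius r is drawn at 1 + k1 r^2 times it, then the intrinsics apply), "R" (3x3) and "t" (3): a world point X has camera coordinates R X + t; the wrist camera has in their place "hand_eye" (4x4, takes a point from camera to tool coordinates, whose origin is the TCP and whose axes are the flange's). Camera axes: x right, y down, z forward; pixel columns grow to the right and rows downward; lengths in m; the calibration is good to about 2 mm. A picture is of the moment at which its call begins: read the wrist's pose just before it. There is no depth.
- r.close_job(): hands the job in; it is judged then, once.
The state is a dict: "time": time; "joint_positions": joint angles; "joint_vel": joint speeds; "joint_torque": joint torques, N m; "ee_pos": TCP position; "eef_rot": TCP orientation; "ft_force": force on the tool from outside, world axes, zero at the start; "torque": the same for the moment, N m; "width": finger opening in m; "grip_force": force on a finger pad.
Only numpy, scipy, OpenCV 4.12 (cv2) and the standard library are available. Lean on these libraries where they do the work, as an engineer would, in place of code of your own. Each camera call takes 0.05 s, during which the arm holds its last target. There are 200 camera calls.

### The job

Pack the grooming case: lay the steel comb and the bamboo chew stick flat on the floor of the open white case, side by side and both along its length, setting them down rather than dropping them. Then set the wooden lid on the case, where its two rubber seals will hold it proud, and press it down over both ends until it is fully home all along the rim and stays there. Leave everything else where it is.

Things in the scene. Friction and masses are not known exactly. Their poses are not given: they have to be found in the camera images.
- case: white plastic open case, fixed, 220 long (x), 140 wide (y), 48 high; origin: centre of its underside, z up. Walls 4, floor 5 thick. At each end a block fills the last 16 inside, topped by a black rubber seal strip (strip top 42 above the underside), leaving a free floor 180 by 132. A strip yields downward under about 9 N and stays where it was pushed
- lid: wooden lid, 0.22 kg, right way up on the sideboard; origin: centre of its underside, x lengthwise. Plug 206 by 126, 14 deep, 3 clear all round in the case; flange 224 by 144 (z 14 to 20) overlaps the rim; central grip bar 60 (x) by 14 (y), z 20 to 44. On the case the seals hold it 8 proud (lid origin 42 above case origin); fully home the flange lies on the rim (34). Fits either way round
- lid_end_a (a point): point on the top face of the lid's flange, 85 from the middle towards the lid's +x end: a place to press (54 above the case's origin when home, 62 when proud)
- lid_end_b (a point): the same at the lid's -x end
- comb: steel grooming comb lying flat on the lowest acrylic tier, 140 long (x), 28 wide (y), 60 g; spine 9 wide and 8 thick along its +y edge, teeth 5 thick; origin at the middle of its underside, z up
- stick: squared bamboo chew stick lying on the lowest acrylic tier, 130 long (x), 16 wide (y), 14 thick (z), 40 g; origin at its centre (7 above what it lies on)
- tiers: three stepped clear acrylic tiers, fixed, 240 long (x); origin under the centre of the lowest tier. Lowest: y -95 to 95, top 25 high; middle: y 95 to 175, 60 high; top tier: y 175 to 265, 90 high
- dish: blue ceramic dish, 72 wide, 27 high, on the middle tier; a bystander, origin at its underside
- balm_tin: round tin, 48 diameter, 20 high, on the middle tier; a bystander, origin at its underside
- drip_bottle: empty glass drip bottle, 52 diameter, 90 high, on the top tier; a bystander, origin at its underside
- jar: closed plastic jar, 64 diameter, 70 high, on the top tier; a bystander, origin at its underside
- treat_can: small can, 54 diameter, 50 high, standing on the sideboard beyond the case and lid; a bystander, origin at its underside
- toy_ring: rubber ring, 60 diameter, 14 high, lying on the sideboard between robot and case; a bystander, origin at its underside
- brush: brush with a long handle, lying at the right of the sideboard; a bystander, origin at its underside
Not all that is in view belongs to the job. Several things have the shape of the comb; the one meant has the colours described above.

How it is judged:
On the way, in this order (a step that is already met when the one before it is completed fails the run):
1. comb and chew stick both lie flat on the floor of the case, along its length, let go (z of comb in the frame of case between 0 and 0.01 m and angle between comb's own z axis and vertical below 0.15 rad and angle between the x axis of each of comb, stick and the x axis of case, either way round below 0.2 rad and horizontal distance between each of comb, stick and case below 0.07 m and z of stick in the frame of case between 0 and 0.016 m and angle between stick's own x axis and vertical between 1.42 and 1.72 rad and contact force between the fingers and comb below 0.1 N and contact force between the fingers and stick below 0.1 N), for 0.2 s.
2. the lid is fully home at both ends (z of lid_end_a in the frame of case between 0.05 and 0.056 m and z of lid_end_b in the frame of case between 0.05 and 0.056 m and horizontal distance between lid and case below 0.008 m and angle between the x axis of lid and the x axis of case, either way round below 0.06 rad), for 0.2 s.
At the end, for the whole second after the job is handed in: Comb and stick lie flat on the floor of the case (not one on the other), each within 0.2 rad of the case's length, middles within 70 mm of the case's middle; the lid is on the case with both ends within 2 mm of fully home; all at rest and let go (all of step 2 and z of comb in the frame of case between 0 and 0.01 m and angle between comb's own z axis and vertical below 0.15 rad and angle between the x axis of each of comb, stick and the x axis of case, either way round below 0.2 rad and horizontal distance between each of comb, stick and case below 0.07 m and z of stick in the frame of case between 0 and 0.016 m and angle between stick's own x axis and vertical between 1.42 and 1.72 rad and linear speed of each of lid, comb, stick below 0.02 m/s); the robot touches nothing.
It fails at once if the comb is dropped (falls freely by more than about 3 cm) (linear speed of comb above 0.8 m/s and contact force between the fingers and comb below 0.02 N).
It fails at once if the stick is dropped (falls freely by more than about 3 cm) (linear speed of stick above 0.8 m/s and contact force between the fingers and stick below 0.02 N).
It fails at once if the lid is dropped (falls freely by more than about 3 cm) (linear speed of lid above 0.8 m/s and contact force between the fingers and lid below 0.02 N).
It fails at once if a bystander is moved by more than 30 mm (distance of any of dish, balm_tin, drip_bottle, jar, treat_can, toy_ring, brush from where it was at the start of the episode above 0.03 m).
It also fails if it takes over 72 s, if anything falls off the work surface, if the arm or the gripper's body presses on something with over 40 N, if the wrist force passes 120 N, or if a joint passes its speed limit or range.

## Working session

There is one attempt and no reset: what is moved stays moved. The work goes in short steps, Python scripts to look and compute and a shell command to move; the robot and the scene stay as the last step left them, time stands still between calls to the robot, and variables do not carry over. Pictures are saved under pics/ and viewed, at most 10 in all, crops included, and the job is handed in when it is done.

```bash
mkdir -p pics
cat > h.py <<'E'
from bench import r
import numpy as np, cv2
from scipy.spatial.transform import Rotation as Ro
def grab(n,f):
    s=r.read_state(); c=r.camera(n); cv2.imwrite('pics/'+f,c['color'][:,:,::-1]); c['s']=s
    np.save('pics/'+f+'.npy',c,allow_pickle=True); return c
def load(f): return np.load('pics/'+f+'.npy',allow_pickle=True).item()
def ext(c):
    if 'R' in c: return np.array(c['R']),np.array(c['t'])
    T=np.eye(4);T[:3,:3]=Ro.from_quat(c['s']['eef_rot']).as_matrix();T[:3,3]=c['s']['ee_pos']
    M=np.linalg.inv(T@np.array(c['hand_eye'])); return M[:3,:3],M[:3,3]
def pix2w(c,uv,z):
    R,t=ext(c);K=np.array(c['mtx']);out=[]
    for i,p in enumerate(np.atleast_2d(uv)):
        d=np.linalg.inv(K)@[p[0],p[1],1];d=d[:2];q=d.copy()
        for _ in range(30): q=d/(1+c['k1']*(q@q))
        ray=R.T@[q[0],q[1],1];o=-R.T@t
        zz=z[i] if np.ndim(z) else z
        out.append(o+ray*(zz-o[2])/ray[2])
    return np.array(out)
def w2pix(c,X):
    R,t=ext(c);P=R@np.array(X).T+t[:,None];q=P[:2]/P[2];q=q*(1+c['k1']*(q**2).sum(0))
    K=np.array(c['mtx']);return (K@np.vstack([q,np.ones(q.shape[1])]))[:2].T
E
python3 - <<'E'
from h import *
a=grab('top','top0.png');b=grab('side','side0.png')
s=r.read_state();print(s['time'],s['ee_pos'],Ro.from_quat(s['eef_rot']).as_matrix().round(3),s['width'],r.tcp_to_tips)
E
```

```text
0.1 [0.13802341 0.60922198 0.23283986] [[-0.975  0.221 -0.   ]
 [ 0.221  0.975 -0.001]
 [-0.    -0.001 -1.   ]] 0.0869519634945346 0.011
```

View pics/top0.png

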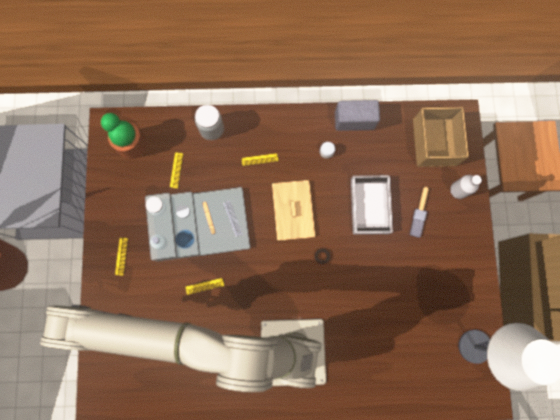

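View pics/side0.png

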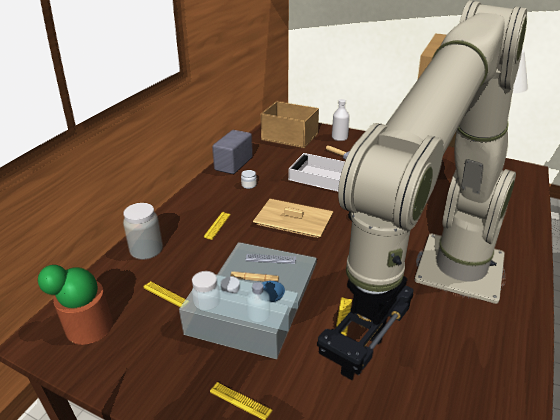

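The top view shows the stick near (209,217), the steel comb near (232,219), the lid at (294,209) and the case at (372,204). The yellow combs are decoys. I'll enlarge that area for better pixels.

Run:
```python
from h import *
c=load('top0.png');im=c['color'][170:270,140:400,::-1]
cv2.imwrite('pics/crop0.png',cv2.resize(im,None,fx=3,fy=3,interpolation=cv2.INTER_CUBIC))
for n,p,z in [('case',[372,204],.048),('lid',[294,209],.02),('stick',[209,217],.039),('comb',[232,219],.03),('ring',[323,257],.014)]: print(n,pix2w(c,p,z).round(3))
print(w2pix(c,[[0,0,0],[.5,0,0]]))
```

```text
case [[ 0.539 -0.318  0.048]]
lid [[ 0.533 -0.02   0.02 ]]
stick [[0.507 0.307 0.039]]
comb [[0.498 0.22  0.03 ]]
ring [[ 0.345 -0.125  0.014]]
[[293.26691655 350.86612709]
 [288.99605853 218.36223746]]
```

View pics/crop0.png

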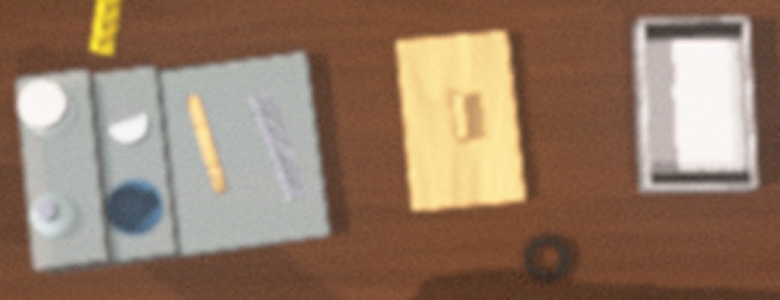

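Run:
```python
from h import *
c=load('top0.png');f=lambda P:np.array(P)/3+[140,170]-1/3
def rect(n,P,z):
    w=pix2w(c,f(P),z);rr=cv2.minAreaRect((w[:,:2]*1000).astype(np.float32));print(n,w[:,:2].mean(0).round(3),rr)
rect('case',[(635,20),(748,17),(755,188),(640,190)],.048)
rect('lid',[(396,40),(508,30),(526,200),(412,210)],.02)
rect('low tier',[(160,68),(306,52),(329,235),(178,255)],.025)
for n,P,z in [('stick',[(193,95),(220,190)],.039),('comb',[(260,95),(291,197)],.032)]:
    w=pix2w(c,f(P),z);d=w[0]-w[1];print(n,w.mean(0).round(4),np.linalg.norm(d),np.degrees(np.arctan2(d[1],d[0])))
```

```text
case [ 0.54  -0.315] ((540.1599731445312, -315.0871276855469), (146.4640655517578, 225.48922729492188), 88.44933319091797)
lid [ 0.532 -0.017] ((531.6421508789062, -16.349517822265625), (224.7397003173828, 147.05584716796875), 3.6211814880371094)
low tier [0.496 0.264] ((496.64599609375, 264.1441650390625), (244.171875, 192.46194458007812), 6.067508220672607)
stick [0.5065 0.3089 0.039 ] 0.12831103674165314 15.452743374906897
comb [0.5009 0.2218 0.032 ] 0.1386267278758487 16.020018067703614
```

```bash
python3 -m crank '[{"claw":-1,"dz":-1},{"claw":-1,"dx":-1,"dy":-0.63},{"claw":-1,"dx":-1,"dy":-0.63},{"claw":-1,"dx":-1,"dy":-0.63},{"claw":-1,"dx":-1,"dy":-0.63},{"claw":-1,"dx":-1,"dy":-0.63},{"claw":-1,"dx":-1,"dy":-0.63},{"claw":-1,"dx":-1,"dy":-0.63}]'
python3 -m crank '[{"claw":-1,"dx":-1,"dy":-0.63},{"claw":-1,"dx":-1,"dy":-0.63},{"claw":-1,"dx":-1,"dy":-0.63},{"claw":-1,"dx":-1,"dy":-0.63},{"claw":-1,"dx":-1,"dy":-0.63},{"claw":-1,"dx":-1,"dy":-0.63},{"claw":-1,"dx":-1,"dy":-0.63}]'
python3 -m crank '[{"claw":-1,"az":-0.95},{"claw":-1,"az":-0.95},{"claw":-1,"az":-0.95},{"claw":-1,"az":-0.95},{"claw":-1,"az":-0.95},{"claw":-1},{"claw":-1}]'
python3 - <<'E'
from h import *
c=grab('wrist','w1.png');print(np.array(c['hand_eye']).round(3),c['s']['ee_pos'],Ro.from_quat(c['s']['eef_rot']).as_matrix().round(3))
print(w2pix(c,[[.5065,.309,.039],[.501,.222,.032]]))
E
```

```text
[[ 0.    -0.961 -0.276  0.076]
 [ 1.     0.    -0.001 -0.   ]
 [ 0.001 -0.276  0.961 -0.152]
 [ 0.     0.     0.     1.   ]] [0.13802341 0.60922198 0.23283986] [[-0.975  0.221 -0.   ]
 [ 0.221  0.975 -0.001]
 [-0.    -0.001 -1.   ]]
[[123.05216661 502.04317224]
 [ 67.20829051 499.62644164]]invalid input at $[0]: expected keys claw, dx, dy, dz, ax, ay, az
invalid input at $[0]: expected keys claw, dx, dy, dz, ax, ay, az
invalid input at $[0]: expected keys claw, dx, dy, dz, ax, ay, az
```

View pics/w1.png

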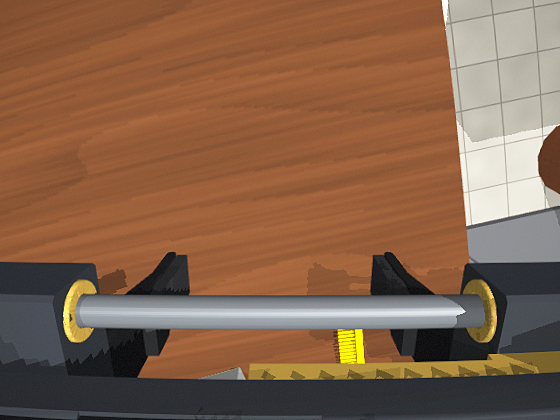

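The move was refused because every key is needed; nothing moved. The wrist camera looks toward tool +x (objects appear above the fingers, rows 0–300), so I'll stop beyond the sticks.

```bash
python3 -m crank '[{"claw":-1,"dx":0,"dy":0,"dz":-1,"ax":0,"ay":0,"az":0},{"claw":-1,"dx":-1,"dy":-0.48,"dz":0,"ax":0,"ay":0,"az":0},{"claw":-1,"dx":-1,"dy":-0.48,"dz":0,"ax":0,"ay":0,"az":0},{"claw":-1,"dx":-1,"dy":-0.48,"dz":0,"ax":0,"ay":0,"az":0},{"claw":-1,"dx":-1,"dy":-0.48,"dz":0,"ax":0,"ay":0,"az":0},{"claw":-1,"dx":-1,"dy":-0.48,"dz":0,"ax":0,"ay":0,"az":0},{"claw":-1,"dx":-1,"dy":-0.48,"dz":0,"ax":0,"ay":0,"az":0},{"claw":-1,"dx":-1,"dy":-0.48,"dz":0,"ax":0,"ay":0,"az":0}]'
python3 -m crank '[{"claw":-1,"dx":-1,"dy":-0.48,"dz":0,"ax":0,"ay":0,"az":0},{"claw":-1,"dx":-1,"dy":-0.48,"dz":0,"ax":0,"ay":0,"az":0},{"claw":-1,"dx":-1,"dy":-0.48,"dz":0,"ax":0,"ay":0,"az":0},{"claw":-1,"dx":-1,"dy":-0.48,"dz":0,"ax":0,"ay":0,"az":0},{"claw":-1,"dx":-1,"dy":-0.48,"dz":0,"ax":0,"ay":0,"az":0},{"claw":-1,"dx":-1,"dy":-0.48,"dz":0,"ax":0,"ay":0,"az":0},{"claw":-1,"dx":-1,"dy":-0.48,"dz":0,"ax":0,"ay":0,"az":0},{"claw":-1,"dx":-1,"dy":-0.48,"dz":0,"ax":0,"ay":0,"az":0}]'
python3 -m crank '[{"claw":-1,"dx":-1,"dy":-0.48,"dz":0,"ax":0,"ay":0,"az":0},{"claw":-1,"dx":-1,"dy":-0.48,"dz":0,"ax":0,"ay":0,"az":0},{"claw":-1,"dx":0,"dy":0,"dz":0,"ax":0,"ay":0,"az":-0.95},{"claw":-1,"dx":0,"dy":0,"dz":0,"ax":0,"ay":0,"az":-0.95},{"claw":-1,"dx":0,"dy":0,"dz":0,"ax":0,"ay":0,"az":-0.95},{"claw":-1,"dx":0,"dy":0,"dz":0,"ax":0,"ay":0,"az":-0.95},{"claw":-1,"dx":0,"dy":0,"dz":0,"ax":0,"ay":0,"az":-0.95},{"claw":-1,"dx":0,"dy":0,"dz":0,"ax":0,"ay":0,"az":0}]'
python3 - <<'E'
from h import *
c=grab('wrist','w2.png');print(c['s']['ee_pos'],Ro.from_quat(c['s']['eef_rot']).as_matrix().round(3))
print(w2pix(c,[[.5065,.309,.039],[.501,.222,.032]]))
E
```

```text
time: 0.82
ee_pos: [0.3217, 0.4635, 0.2634]
eef_rot: [0.111, 0.994, -0.0, -0.0]
ft_force: [0.8, 1.0, -1.1]
width: 0.0871
grip_force: 0.0
time: 1.48
ee_pos: [0.5302, 0.2982, 0.2634]
eef_rot: [0.111, 0.994, -0.0, -0.0]
ft_force: [0.7, 0.6, 0.4]
width: 0.087
grip_force: 0.0
time: 2.15
ee_pos: [0.5813, 0.2581, 0.2632]
eef_rot: [-0.139, 0.99, -0.0, -0.0]
ft_force: [-0.7, 1.0, 0.4]
width: 0.0869
grip_force: 0.0
[0.58126761 0.25805285 0.26321809] [[-0.961 -0.276 -0.001]
 [-0.276  0.961 -0.   ]
 [ 0.001  0.    -1.   ]]
[[350.29321274 127.82830281]
 [267.09969217  97.03655411]]
```

View pics/w2.png

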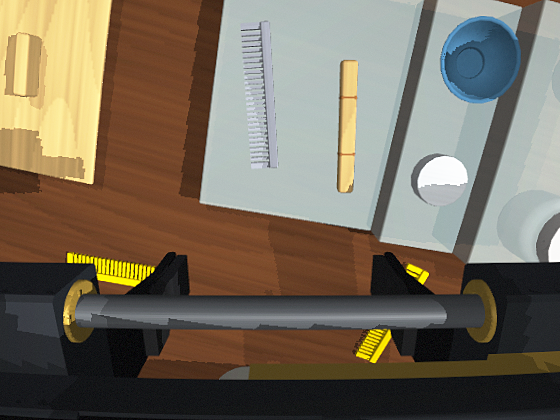

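The wrist view shows the comb with its spine from (266,21) to (273,167) and teeth left to (242,23)–(251,167). The stick runs (349,61)–(345,191), the dish and tin are right on the middle tier.

Run:
```python
from h import *
c=load('w2.png')
def seg(n,a,b,z):
    w=pix2w(c,[a,b],z);d=w[0]-w[1];d=-d if d[0]<0 else d
    print(n,w.round(4).tolist(),'mid',w.mean(0).round(4),np.linalg.norm(d).round(4),np.degrees(np.arctan2(d[1],d[0])).round(2))
    return w
seg('stick',(349,61),(345,191),.039)
seg('stickL',(341,62),(338,191),.039);seg('stickR',(357,62),(353,191),.039)
seg('spineR',(269,21),(277,166),.033);seg('teethL',(242,23),(251,167),.030)
```

```text
stick [[0.4475, 0.288, 0.039], [0.5685, 0.3243, 0.039]] mid [0.508  0.3061 0.039 ] 0.1264 16.69
stickL [[0.4505, 0.281, 0.039], [0.5705, 0.3173, 0.039]] mid [0.5105 0.2991 0.039 ] 0.1254 16.86
stickR [[0.4461, 0.2956, 0.039], [0.5662, 0.3322, 0.039]] mid [0.5062 0.3139 0.039 ] 0.1255 16.97
spineR [[0.4333, 0.205, 0.033], [0.5639, 0.2501, 0.033]] mid [0.4986 0.2275 0.033 ] 0.1382 19.05
teethL [[0.4414, 0.1805, 0.03], [0.5728, 0.2246, 0.03]] mid [0.5071 0.2025 0.03  ] 0.1385 18.57
```

```bash
python3 -m crank '[{"claw":-1,"dx":0,"dy":0,"dz":0,"ax":0,"ay":0,"az":-0.47},{"claw":-1,"dx":0.975,"dy":-0.173,"dz":0,"ax":0,"ay":0,"az":0},{"claw":-1,"dx":0.975,"dy":-0.173,"dz":0,"ax":0,"ay":0,"az":0},{"claw":-1,"dx":0.975,"dy":-0.173,"dz":0,"ax":0,"ay":0,"az":0},{"claw":-0.3,"dx":0,"dy":0,"dz":1,"ax":0,"ay":0,"az":0},{"claw":-0.3,"dx":0,"dy":0,"dz":1,"ax":0,"ay":0,"az":0},{"claw":-0.3,"dx":0,"dy":0,"dz":1,"ax":0,"ay":0,"az":0},{"claw":-0.3,"dx":0,"dy":0,"dz":1,"ax":0,"ay":0,"az":0}]'
python3 -m crank '[{"claw":-0.3,"dx":0,"dy":0,"dz":1,"ax":0,"ay":0,"az":0},{"claw":-0.3,"dx":0,"dy":0,"dz":1,"ax":0,"ay":0,"az":0},{"claw":-0.3,"dx":0,"dy":0,"dz":0.6,"ax":0,"ay":0,"az":0},{"claw":-0.3,"dx":0,"dy":0,"dz":0,"ax":0,"ay":0,"az":0},{"claw":-0.3,"dx":0,"dy":0,"dz":0,"ax":0,"ay":0,"az":0}]'
python3 - <<'E'
from h import *
c=grab('wrist','w3.png');print(c['s']['ee_pos'],Ro.from_quat(c['s']['eef_rot']).as_euler('xyz',True))
E
```

```text
time: 2.87
ee_pos: [0.503, 0.2154, 0.1426]
eef_rot: [-0.159, 0.987, 0.0, 0.0]
ft_force: [0.4, -0.2, -0.9]
width: 0.0681
grip_force: 0.0
time: 3.28
ee_pos: [0.5027, 0.2152, 0.0653]
eef_rot: [-0.16, 0.987, -0.0, -0.001]
ft_force: [0.2, 0.3, 0.9]
width: 0.0567
grip_force: 0.0
[0.50273887 0.21522346 0.06526245] [-1.79978035e+02 -9.60128591e-02 -1.61585966e+02]
```

View pics/w3.png

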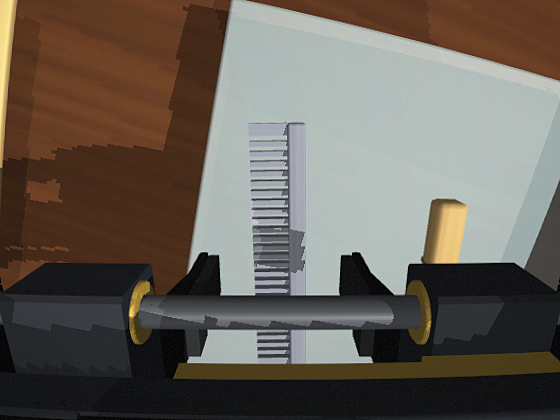

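The comb (columns 249–305) sits midway between the fingers and is aligned with them. Now I'll go down and grip.

```bash
python3 -m crank '[{"claw":-0.3,"dx":0,"dy":0,"dz":0.5,"ax":0,"ay":0,"az":0},{"claw":-0.3,"dx":0,"dy":0,"dz":0.42,"ax":0,"ay":0,"az":0},{"claw":-0.3,"dx":0,"dy":0,"dz":0,"ax":0,"ay":0,"az":0},{"claw":-0.3,"dx":0,"dy":0,"dz":0,"ax":0,"ay":0,"az":0}]'
python3 -m crank '[{"claw":1,"dx":0,"dy":0,"dz":0,"ax":0,"ay":0,"az":0},{"claw":1,"dx":0,"dy":0,"dz":0,"ax":0,"ay":0,"az":0},{"claw":1,"dx":0,"dy":0,"dz":0,"ax":0,"ay":0,"az":0},{"claw":1,"dx":0,"dy":0,"dz":0,"ax":0,"ay":0,"az":0},{"claw":1,"dx":0,"dy":0,"dz":0,"ax":0,"ay":0,"az":0},{"claw":1,"dx":0,"dy":0,"dz":0,"ax":0,"ay":0,"az":0},{"claw":1,"dx":0,"dy":0,"dz":0,"ax":0,"ay":0,"az":0},{"claw":1,"dx":0,"dy":0,"dz":0,"ax":0,"ay":0,"az":0}]' 20
```

```text
time: 3.67
ee_pos: [0.5038, 0.2158, 0.0393]
eef_rot: [-0.161, 0.987, 0.0, 0.001]
ft_force: [0.6, -1.1, 0.9]
width: 0.0567
grip_force: 0.0
time: 4.33
ee_pos: [0.5033, 0.2156, 0.0382]
eef_rot: [-0.161, 0.987, 0.0, 0.0]
ft_force: [-0.5, -0.1, 4.4]
width: 0.0275
grip_force: 20.0
```

```bash
python3 -m crank '[{"claw":1,"dx":0,"dy":0,"dz":-0.3,"ax":0,"ay":0,"az":0},{"claw":1,"dx":0,"dy":0,"dz":-0.6,"ax":0,"ay":0,"az":0},{"claw":1,"dx":0,"dy":0,"dz":-0.9,"ax":0,"ay":0,"az":0},{"claw":1,"dx":0,"dy":0,"dz":-0.9,"ax":0,"ay":0,"az":0},{"claw":1,"dx":0,"dy":0,"dz":-0.9,"ax":0,"ay":0,"az":0},{"claw":1,"dx":0,"dy":0,"dz":-0.9,"ax":0,"ay":0,"az":0},{"claw":1,"dx":0.13,"dy":-0.5,"dz":-0.9,"ax":0,"ay":0,"az":0},{"claw":1,"dx":0.13,"dy":-0.5,"dz":0,"ax":0,"ay":0,"az":0}]'
python3 -m crank '[{"claw":1,"dx":0.261,"dy":-0.99,"dz":0,"ax":0,"ay":0,"az":0},{"claw":1,"dx":0.261,"dy":-0.99,"dz":0,"ax":0,"ay":0,"az":0},{"claw":1,"dx":0.261,"dy":-0.99,"dz":0,"ax":0,"ay":0,"az":0},{"claw":1,"dx":0.261,"dy":-0.99,"dz":0,"ax":0,"ay":0,"az":0},{"claw":1,"dx":0.261,"dy":-0.99,"dz":0,"ax":0,"ay":0,"az":0},{"claw":1,"dx":0.261,"dy":-0.99,"dz":0,"ax":0,"ay":0,"az":0},{"claw":1,"dx":0.261,"dy":-0.99,"dz":0,"ax":0,"ay":0,"az":0},{"claw":1,"dx":0.261,"dy":-0.99,"dz":0,"ax":0,"ay":0,"az":0}]'
python3 -m crank '[{"claw":1,"dx":0.261,"dy":-0.99,"dz":0,"ax":0,"ay":0,"az":0},{"claw":1,"dx":0.261,"dy":-0.99,"dz":0,"ax":0,"ay":0,"az":0},{"claw":1,"dx":0.261,"dy":-0.99,"dz":0,"ax":0,"ay":0,"az":0},{"claw":1,"dx":0.261,"dy":-0.99,"dz":0,"ax":0,"ay":0,"az":0},{"claw":1,"dx":0.261,"dy":-0.99,"dz":0,"ax":0,"ay":0,"az":0},{"claw":1,"dx":0.261,"dy":-0.99,"dz":0,"ax":0,"ay":0,"az":0},{"claw":1,"dx":0.261,"dy":-0.99,"dz":0,"ax":0,"ay":0,"az":0},{"claw":1,"dx":0.261,"dy":-0.99,"dz":0,"ax":0,"ay":0,"az":0}]'
python3 -m crank '[{"claw":1,"dx":0.261,"dy":-0.99,"dz":0,"ax":0,"ay":0,"az":0},{"claw":1,"dx":0,"dy":0,"dz":0,"ax":0,"ay":0,"az":0.83},{"claw":1,"dx":0,"dy":0,"dz":0,"ax":0,"ay":0,"az":0.83},{"claw":1,"dx":0,"dy":0,"dz":0,"ax":0,"ay":0,"az":0.83},{"claw":1,"dx":0,"dy":0,"dz":0,"ax":0,"ay":0,"az":0.83},{"claw":1,"dx":0,"dy":0,"dz":0,"ax":0,"ay":0,"az":0},{"claw":1,"dx":0,"dy":0,"dz":0,"ax":0,"ay":0,"az":0}]'
python3 - <<'E'
from h import *
c=grab('wrist','w4.png');print(c['s']['ee_pos'],Ro.from_quat(c['s']['eef_rot']).as_euler('xyz',True))
E
```

```text
time: 5.0
ee_pos: [0.5072, 0.1857, 0.2059]
eef_rot: [-0.162, 0.987, 0.001, 0.004]
ft_force: [1.7, -1.3, -0.3]
width: 0.0272
grip_force: 20.0
time: 5.67
ee_pos: [0.5212, -0.0622, 0.2005]
eef_rot: [-0.161, 0.987, 0.0, 0.0]
ft_force: [1.4, -0.1, -0.0]
width: 0.0271
grip_force: 20.0
time: 6.33
ee_pos: [0.5376, -0.3072, 0.2003]
eef_rot: [-0.161, 0.987, 0.0, 0.0]
ft_force: [0.6, -0.2, 0.2]
width: 0.0273
grip_force: 20.0
time: 6.92
ee_pos: [0.5397, -0.3363, 0.2001]
eef_rot: [0.011, 1.0, 0.0, -0.0]
ft_force: [0.1, 1.0, -0.1]
width: 0.0278
grip_force: 20.0
[ 0.53970169 -0.33631814  0.20009519] [ 1.79989167e+02 -1.08525584e-02  1.78794719e+02]
```

View pics/w4.png

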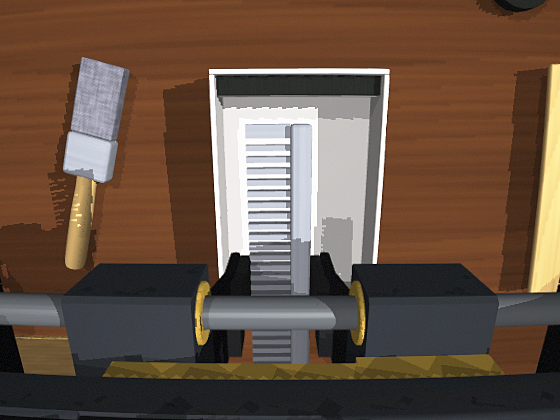

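The comb is held straight and the case's near-end rim is visible from corner (209,70) to (390,69). I'll measure the case from these.

Run:
```python
from h import *
c=load('w4.png')
w=pix2w(c,[(209,69.5),(390,69),(217.5,265),(376,265)],.048);print(w.round(4))
d=w[1]-w[0];print(np.linalg.norm(d));y=np.degrees(np.arctan2(d[1],d[0]))-90;print('yaw end',y)
d2=w[2]-w[0];d3=w[3]-w[1];print(*[np.degrees(np.arctan2(d[1],d[0])) for d in (d2,d3)],np.linalg.norm(w[3]-w[2]))
yy=np.radians(y);m=(w[0]+w[1])/2;print('centre',m[:2]+.11*np.array([np.cos(yy),np.sin(yy)]))
```

```text
[[ 0.4331 -0.3888  0.048 ]
 [ 0.4352 -0.249   0.048 ]
 [ 0.5957 -0.3926  0.048 ]
 [ 0.5987 -0.2525  0.048 ]]
0.1398150850059348
yaw end -0.8755133216735658
-1.3367023797716413 -1.2061452204596506 0.1401834031320504
centre [ 0.54416213 -0.32061407]
```

```bash
python3 -m crank '[{"claw":1,"dx":-0.15,"dy":-0.23,"dz":0,"ax":0,"ay":0,"az":0},{"claw":1,"dx":0,"dy":0,"dz":1,"ax":0,"ay":0,"az":0},{"claw":1,"dx":0,"dy":0,"dz":1,"ax":0,"ay":0,"az":0},{"claw":1,"dx":0,"dy":0,"dz":1,"ax":0,"ay":0,"az":0},{"claw":1,"dx":0,"dy":0,"dz":1,"ax":0,"ay":0,"az":0},{"claw":1,"dx":0,"dy":0,"dz":1,"ax":0,"ay":0,"az":0},{"claw":1,"dx":0,"dy":0,"dz":0.5,"ax":0,"ay":0,"az":0},{"claw":1,"dx":0,"dy":0,"dz":0.3,"ax":0,"ay":0,"az":0}]'
python3 -m crank '[{"claw":1,"dx":0,"dy":0,"dz":0.2,"ax":0,"ay":0,"az":0},{"claw":1,"dx":0,"dy":0,"dz":0,"ax":0,"ay":0,"az":0},{"claw":1,"dx":0,"dy":0,"dz":0,"ax":0,"ay":0,"az":0}]'
```

```text
time: 7.63
ee_pos: [0.5431, -0.3431, 0.0232]
eef_rot: [0.011, 1.0, 0.001, -0.002]
ft_force: [0.2, -0.2, -0.5]
width: 0.0279
grip_force: 20.0
time: 7.88
ee_pos: [0.5447, -0.3441, 0.0209]
eef_rot: [0.012, 1.0, -0.0, 0.001]
ft_force: [-0.2, 1.0, 0.4]
width: 0.0274
grip_force: 20.0
```

```bash
python3 -m crank '[{"claw":1,"dx":0,"dy":0,"dz":0.04,"ax":0,"ay":0,"az":0},{"claw":1,"dx":0,"dy":0,"dz":0.04,"ax":0,"ay":0,"az":0},{"claw":1,"dx":0,"dy":0,"dz":0,"ax":0,"ay":0,"az":0}]'
python3 -m crank '[{"claw":0.1,"dx":0,"dy":0,"dz":0,"ax":0,"ay":0,"az":0},{"claw":0.1,"dx":0,"dy":0,"dz":0,"ax":0,"ay":0,"az":0},{"claw":0.1,"dx":0,"dy":0,"dz":0,"ax":0,"ay":0,"az":0},{"claw":0.1,"dx":0,"dy":0,"dz":0,"ax":0,"ay":0,"az":0}]'
python3 -m crank '[{"claw":0.1,"dx":0,"dy":0,"dz":-0.3,"ax":0,"ay":0,"az":0},{"claw":0.1,"dx":0,"dy":0,"dz":-1,"ax":0,"ay":0,"az":0},{"claw":0.1,"dx":0,"dy":0,"dz":-1,"ax":0,"ay":0,"az":0},{"claw":0.1,"dx":0,"dy":0,"dz":-1,"ax":0,"ay":0,"az":0},{"claw":0.1,"dx":0,"dy":0,"dz":-1,"ax":0,"ay":0,"az":0},{"claw":0.1,"dx":0,"dy":0,"dz":-1,"ax":0,"ay":0,"az":0},{"claw":0.1,"dx":0,"dy":0,"dz":-1,"ax":0,"ay":0,"az":0}]'
```

```text
time: 8.13
ee_pos: [0.5447, -0.3437, 0.0183]
eef_rot: [0.012, 1.0, -0.0, 0.001]
ft_force: [-0.1, -0.0, 0.9]
width: 0.0277
grip_force: 20.0
time: 8.47
ee_pos: [0.5441, -0.3434, 0.0175]
eef_rot: [0.012, 1.0, 0.0, -0.0]
ft_force: [-1.2, 0.0, -0.6]
width: 0.0382
grip_force: 0.0
time: 9.05
ee_pos: [0.5438, -0.3435, 0.2088]
eef_rot: [0.012, 1.0, -0.0, 0.0]
ft_force: [0.8, 0.7, -0.4]
width: 0.0392
grip_force: 0.0
```

```bash
python3 -m crank '[{"claw":0.2,"dx":0.0785,"dy":0.982,"dz":0,"ax":0,"ay":0,"az":0},{"claw":0.2,"dx":0.0785,"dy":0.982,"dz":0,"ax":0,"ay":0,"az":0},{"claw":0.2,"dx":0.0785,"dy":0.982,"dz":0,"ax":0,"ay":0,"az":0},{"claw":0.2,"dx":0.0785,"dy":0.982,"dz":0,"ax":0,"ay":0,"az":0},{"claw":0.2,"dx":0.0785,"dy":0.982,"dz":0,"ax":0,"ay":0,"az":0},{"claw":0.2,"dx":0.0785,"dy":0.982,"dz":0,"ax":0,"ay":0,"az":0},{"claw":0.2,"dx":0.0785,"dy":0.982,"dz":0,"ax":0,"ay":0,"az":0},{"claw":0.2,"dx":0.0785,"dy":0.982,"dz":0,"ax":0,"ay":0,"az":0}]'
python3 -m crank '[{"claw":0.2,"dx":0.0785,"dy":0.982,"dz":0,"ax":0,"ay":0,"az":0},{"claw":0.2,"dx":0.0785,"dy":0.982,"dz":0,"ax":0,"ay":0,"az":0},{"claw":0.2,"dx":0.0785,"dy":0.982,"dz":0,"ax":0,"ay":0,"az":0},{"claw":0.2,"dx":0.0785,"dy":0.982,"dz":0,"ax":0,"ay":0,"az":0},{"claw":0.2,"dx":0.0785,"dy":0.982,"dz":0,"ax":0,"ay":0,"az":0},{"claw":0.2,"dx":0.0785,"dy":0.982,"dz":0,"ax":0,"ay":0,"az":0},{"claw":0.2,"dx":0.0785,"dy":0.982,"dz":0,"ax":0,"ay":0,"az":0},{"claw":0.2,"dx":0.0785,"dy":0.982,"dz":0,"ax":0,"ay":0,"az":0}]'
python3 -m crank '[{"claw":0.2,"dx":0.0785,"dy":0.982,"dz":0,"ax":0,"ay":0,"az":0},{"claw":0.2,"dx":0.0785,"dy":0.982,"dz":0,"ax":0,"ay":0,"az":0},{"claw":0.2,"dx":0.0785,"dy":0.982,"dz":0,"ax":0,"ay":0,"az":0},{"claw":0.2,"dx":0.0785,"dy":0.982,"dz":0,"ax":0,"ay":0,"az":0},{"claw":0.2,"dx":0.0785,"dy":0.982,"dz":0,"ax":0,"ay":0,"az":0},{"claw":0.2,"dx":0.0785,"dy":0.982,"dz":0,"ax":0,"ay":0,"az":0}]'
python3 -m crank '[{"claw":0.2,"dx":0,"dy":0,"dz":0,"ax":0,"ay":0,"az":-0.76},{"claw":0.2,"dx":0,"dy":0,"dz":0,"ax":0,"ay":0,"az":-0.76},{"claw":0.2,"dx":0,"dy":0,"dz":0,"ax":0,"ay":0,"az":-0.76},{"claw":0.2,"dx":0,"dy":0,"dz":0,"ax":0,"ay":0,"az":-0.76},{"claw":0.2,"dx":0,"dy":0,"dz":1,"ax":0,"ay":0,"az":0},{"claw":0.2,"dx":0,"dy":0,"dz":1,"ax":0,"ay":0,"az":0},{"claw":0.2,"dx":0,"dy":0,"dz":1,"ax":0,"ay":0,"az":0},{"claw":0.2,"dx":0,"dy":0,"dz":0,"ax":0,"ay":0,"az":0}]'
python3 - <<'E'
from h import *
c=grab('wrist','w5.png');print(c['s']['ee_pos'],Ro.from_quat(c['s']['eef_rot']).as_euler('xyz',True))
E
```

```text
time: 9.72
ee_pos: [0.5305, -0.1063, 0.2073]
eef_rot: [0.012, 1.0, 0.0, 0.0]
ft_force: [0.1, 0.3, 0.1]
width: 0.0351
grip_force: 0.0
time: 10.38
ee_pos: [0.5174, 0.1298, 0.2074]
eef_rot: [0.012, 1.0, 0.0, 0.0]
ft_force: [0.9, 0.1, 0.1]
width: 0.0349
grip_force: 0.0
time: 10.88
ee_pos: [0.5076, 0.3068, 0.2074]
eef_rot: [0.012, 1.0, 0.0, 0.0]
ft_force: [0.5, 0.1, -0.8]
width: 0.0347
grip_force: 0.0
time: 11.55
ee_pos: [0.505, 0.3037, 0.1115]
eef_rot: [-0.147, 0.989, -0.002, -0.004]
ft_force: [-0.8, -0.9, -1.4]
width: 0.0346
grip_force: 0.0
[0.50501317 0.30371146 0.11154815] [-179.82767288   -0.43858196 -163.13202788]
```

View pics/w5.png

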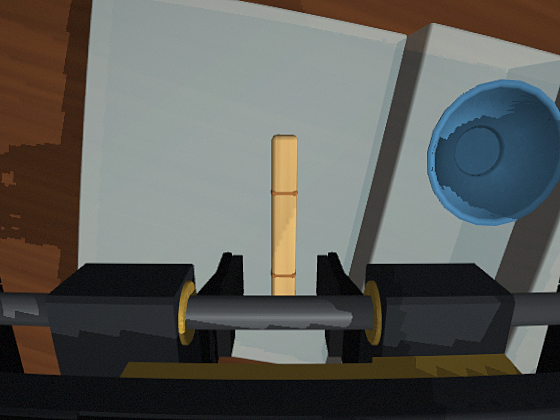

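The stick at columns 272–298 is midway between the fingers and parallel to them. Now I'll go down and grip.

```bash
python3 -m crank '[{"claw":0.2,"dx":0,"dy":0,"dz":0.8,"ax":0,"ay":0,"az":0},{"claw":0.2,"dx":0,"dy":0,"dz":0.8,"ax":0,"ay":0,"az":0},{"claw":0.2,"dx":0,"dy":0,"dz":0.6,"ax":0,"ay":0,"az":0},{"claw":0.2,"dx":0,"dy":0,"dz":0.3,"ax":0,"ay":0,"az":0},{"claw":0.2,"dx":0,"dy":0,"dz":0,"ax":0,"ay":0,"az":0},{"claw":0.2,"dx":0,"dy":0,"dz":0,"ax":0,"ay":0,"az":0}]'
```

```text
time: 12.1
ee_pos: [0.5086, 0.3062, 0.0433]
eef_rot: [-0.147, 0.989, 0.0, 0.001]
ft_force: [0.6, -0.8, 0.1]
width: 0.0349
grip_force: 0.0
```

Another 4 mm down, then close.

```bash
python3 -m crank '[{"claw":0.2,"dx":0,"dy":0,"dz":0.14,"ax":0,"ay":0,"az":0},{"claw":0.2,"dx":0,"dy":0,"dz":0,"ax":0,"ay":0,"az":0},{"claw":0.2,"dx":0,"dy":0,"dz":0,"ax":0,"ay":0,"az":0},{"claw":1,"dx":0,"dy":0,"dz":0,"ax":0,"ay":0,"az":0},{"claw":1,"dx":0,"dy":0,"dz":0,"ax":0,"ay":0,"az":0},{"claw":1,"dx":0,"dy":0,"dz":0,"ax":0,"ay":0,"az":0},{"claw":1,"dx":0,"dy":0,"dz":0,"ax":0,"ay":0,"az":0},{"claw":1,"dx":0,"dy":0,"dz":0,"ax":0,"ay":0,"az":0}]' 20
```

```text
time: 12.77
ee_pos: [0.5078, 0.3058, 0.0374]
eef_rot: [-0.147, 0.989, 0.0, 0.0]
ft_force: [-0.5, 0.1, 1.8]
width: 0.0154
grip_force: 20.0
```

```bash
python3 -m crank '[{"claw":1,"dx":0,"dy":0,"dz":-0.4,"ax":0,"ay":0,"az":0},{"claw":1,"dx":0,"dy":0,"dz":-0.8,"ax":0,"ay":0,"az":0},{"claw":1,"dx":0,"dy":0,"dz":-0.9,"ax":0,"ay":0,"az":0},{"claw":1,"dx":0,"dy":0,"dz":-0.9,"ax":0,"ay":0,"az":0},{"claw":1,"dx":0,"dy":0,"dz":-0.9,"ax":0,"ay":0,"az":0},{"claw":1,"dx":0,"dy":0,"dz":-0.9,"ax":0,"ay":0,"az":0},{"claw":1,"dx":0.1165,"dy":-0.4885,"dz":-0.6,"ax":0,"ay":0,"az":0},{"claw":1,"dx":0.1165,"dy":-0.4885,"dz":0,"ax":0,"ay":0,"az":0}]'
python3 -m crank '[{"claw":1,"dx":0.233,"dy":-0.977,"dz":0,"ax":0,"ay":0,"az":0},{"claw":1,"dx":0.233,"dy":-0.977,"dz":0,"ax":0,"ay":0,"az":0},{"claw":1,"dx":0.233,"dy":-0.977,"dz":0,"ax":0,"ay":0,"az":0},{"claw":1,"dx":0.233,"dy":-0.977,"dz":0,"ax":0,"ay":0,"az":0},{"claw":1,"dx":0.233,"dy":-0.977,"dz":0,"ax":0,"ay":0,"az":0},{"claw":1,"dx":0.233,"dy":-0.977,"dz":0,"ax":0,"ay":0,"az":0},{"claw":1,"dx":0.233,"dy":-0.977,"dz":0,"ax":0,"ay":0,"az":0},{"claw":1,"dx":0.233,"dy":-0.977,"dz":0,"ax":0,"ay":0,"az":0}]'
python3 -m crank '[{"claw":1,"dx":0.233,"dy":-0.977,"dz":0,"ax":0,"ay":0,"az":0},{"claw":1,"dx":0.233,"dy":-0.977,"dz":0,"ax":0,"ay":0,"az":0},{"claw":1,"dx":0.233,"dy":-0.977,"dz":0,"ax":0,"ay":0,"az":0},{"claw":1,"dx":0.233,"dy":-0.977,"dz":0,"ax":0,"ay":0,"az":0},{"claw":1,"dx":0.233,"dy":-0.977,"dz":0,"ax":0,"ay":0,"az":0},{"claw":1,"dx":0.233,"dy":-0.977,"dz":0,"ax":0,"ay":0,"az":0},{"claw":1,"dx":0.233,"dy":-0.977,"dz":0,"ax":0,"ay":0,"az":0},{"claw":1,"dx":0.233,"dy":-0.977,"dz":0,"ax":0,"ay":0,"az":0}]'
python3 -m crank '[{"claw":1,"dx":0.233,"dy":-0.977,"dz":0,"ax":0,"ay":0,"az":0},{"claw":1,"dx":0.233,"dy":-0.977,"dz":0,"ax":0,"ay":0,"az":0},{"claw":1,"dx":0.233,"dy":-0.977,"dz":0,"ax":0,"ay":0,"az":0},{"claw":1,"dx":0,"dy":0,"dz":0,"ax":0,"ay":0,"az":0.755},{"claw":1,"dx":0,"dy":0,"dz":0,"ax":0,"ay":0,"az":0.755},{"claw":1,"dx":0,"dy":0,"dz":0,"ax":0,"ay":0,"az":0.755},{"claw":1,"dx":0,"dy":0,"dz":0,"ax":0,"ay":0,"az":0.755},{"claw":1,"dx":0,"dy":0,"dz":0,"ax":0,"ay":0,"az":0}]'
python3 -m crank '[{"claw":1,"dx":0,"dy":0,"dz":0,"ax":0,"ay":0,"az":0},{"claw":1,"dx":0,"dy":0,"dz":0,"ax":0,"ay":0,"az":0}]'
python3 - <<'E'
from h import *
c=grab('wrist','w6.png');print(c['s']['ee_pos'],Ro.from_quat(c['s']['eef_rot']).as_euler('xyz',True))
E
```

```text
time: 13.43
ee_pos: [0.511, 0.2768, 0.2046]
eef_rot: [-0.147, 0.989, 0.002, 0.003]
ft_force: [1.7, 0.5, 0.2]
width: 0.0155
grip_force: 20.0
time: 14.1
ee_pos: [0.5236, 0.033, 0.1995]
eef_rot: [-0.146, 0.989, 0.0, -0.0]
ft_force: [0.3, 0.4, -0.4]
width: 0.0157
grip_force: 20.0
time: 14.77
ee_pos: [0.538, -0.2074, 0.1994]
eef_rot: [-0.147, 0.989, 0.0, -0.0]
ft_force: [0.1, 0.7, 0.1]
width: 0.0156
grip_force: 20.0
time: 15.43
ee_pos: [0.5435, -0.296, 0.1992]
eef_rot: [0.013, 1.0, 0.0, -0.0]
ft_force: [0.0, 0.8, -0.4]
width: 0.0157
grip_force: 20.0
time: 15.6
ee_pos: [0.5439, -0.2959, 0.1993]
eef_rot: [0.01, 1.0, 0.0, -0.0]
ft_force: [-0.2, -0.0, -0.9]
width: 0.0159
grip_force: 20.0
[ 0.54387153 -0.29587211  0.19930792] [ 1.79985324e+02 -1.00412866e-02  1.78897651e+02]
```

View pics/w6.png

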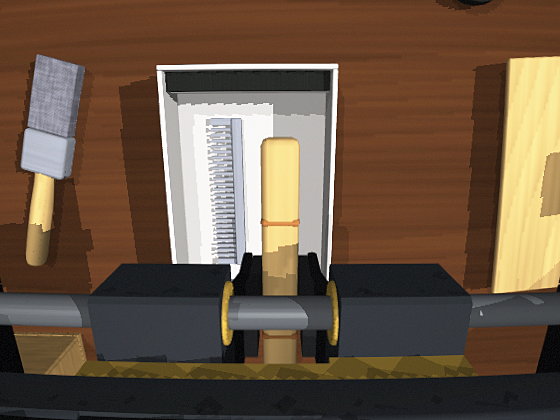

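The comb lies flat left in the case (columns 206–243) and the stick is above the free right half. Setting it down.

```bash
python3 -m crank '[{"claw":1,"dx":0,"dy":0,"dz":1,"ax":0,"ay":0,"az":0},{"claw":1,"dx":0,"dy":0,"dz":1,"ax":0,"ay":0,"az":0},{"claw":1,"dx":0,"dy":0,"dz":1,"ax":0,"ay":0,"az":0},{"claw":1,"dx":0,"dy":0,"dz":1,"ax":0,"ay":0,"az":0},{"claw":1,"dx":0,"dy":0,"dz":1,"ax":0,"ay":0,"az":0},{"claw":1,"dx":0,"dy":0,"dz":0.5,"ax":0,"ay":0,"az":0},{"claw":1,"dx":0,"dy":0,"dz":0.3,"ax":0,"ay":0,"az":0},{"claw":1,"dx":0,"dy":0,"dz":0.2,"ax":0,"ay":0,"az":0}]'
python3 -m crank '[{"claw":1,"dx":0,"dy":0,"dz":0.05,"ax":0,"ay":0,"az":0},{"claw":1,"dx":0,"dy":0,"dz":0,"ax":0,"ay":0,"az":0},{"claw":1,"dx":0,"dy":0,"dz":0,"ax":0,"ay":0,"az":0},{"claw":1,"dx":0,"dy":0,"dz":0,"ax":0,"ay":0,"az":0}]'
```

```text
time: 16.32
ee_pos: [0.5438, -0.2957, 0.0184]
eef_rot: [0.01, 1.0, 0.0, -0.001]
ft_force: [0.3, -0.2, 0.1]
width: 0.0154
grip_force: 20.0
time: 16.65
ee_pos: [0.5448, -0.2962, 0.019]
eef_rot: [0.011, 1.0, -0.0, 0.001]
ft_force: [1.1, -0.8, 0.0]
width: 0.0158
grip_force: 20.0
```

```bash
python3 -m crank '[{"claw":1,"dx":0,"dy":0,"dz":0.05,"ax":0,"ay":0,"az":0},{"claw":1,"dx":0,"dy":0,"dz":0,"ax":0,"ay":0,"az":0},{"claw":1,"dx":0,"dy":0,"dz":0,"ax":0,"ay":0,"az":0},{"claw":0.4,"dx":0,"dy":0,"dz":0,"ax":0,"ay":0,"az":0},{"claw":0.4,"dx":0,"dy":0,"dz":0,"ax":0,"ay":0,"az":0},{"claw":0.4,"dx":0,"dy":0,"dz":0,"ax":0,"ay":0,"az":0},{"claw":0.4,"dx":0,"dy":0,"dz":0,"ax":0,"ay":0,"az":0}]'
python3 -m crank '[{"claw":0.4,"dx":0,"dy":0,"dz":-0.4,"ax":0,"ay":0,"az":0},{"claw":0.4,"dx":0,"dy":0,"dz":-1,"ax":0,"ay":0,"az":0},{"claw":0.4,"dx":0,"dy":0,"dz":-1,"ax":0,"ay":0,"az":0},{"claw":0.4,"dx":0,"dy":0,"dz":-1,"ax":0,"ay":0,"az":0},{"claw":0.4,"dx":0,"dy":0,"dz":-1,"ax":0,"ay":0,"az":0},{"claw":0.4,"dx":0,"dy":0,"dz":-1,"ax":0,"ay":0,"az":0},{"claw":0.4,"dx":0,"dy":0,"dz":-1,"ax":0,"ay":0,"az":0},{"claw":0.4,"dx":0,"dy":0,"dz":-1,"ax":0,"ay":0,"az":0}]'
python3 -m crank '[{"claw":0.2,"dx":-1,"dy":0,"dz":0,"ax":0,"ay":0,"az":0},{"claw":0.2,"dx":-1,"dy":0,"dz":0,"ax":0,"ay":0,"az":0},{"claw":0.2,"dx":0,"dy":0,"dz":0,"ax":0,"ay":0,"az":0},{"claw":0.2,"dx":0,"dy":0,"dz":0,"ax":0,"ay":0,"az":0}]'
python3 - <<'E'
from h import *
c=grab('wrist','w7.png');print(c['s']['ee_pos'])
E
python3 -m crank '[{"claw":0.2,"dx":0.03,"dy":0.99,"dz":0,"ax":0,"ay":0,"az":0},{"claw":0.2,"dx":0.03,"dy":0.99,"dz":0,"ax":0,"ay":0,"az":0},{"claw":0.2,"dx":0.03,"dy":0.99,"dz":0,"ax":0,"ay":0,"az":0},{"claw":0.2,"dx":0.03,"dy":0.99,"dz":0,"ax":0,"ay":0,"az":0},{"claw":0.2,"dx":0.03,"dy":0.99,"dz":0,"ax":0,"ay":0,"az":0},{"claw":0.2,"dx":0.03,"dy":0.99,"dz":0,"ax":0,"ay":0,"az":0},{"claw":0.2,"dx":0.03,"dy":0.99,"dz":0,"ax":0,"ay":0,"az":0},{"claw":0.2,"dx":0.03,"dy":0.99,"dz":0,"ax":0,"ay":0,"az":0}]'
python3 -m crank '[{"claw":0.2,"dx":0.03,"dy":0.99,"dz":0,"ax":0,"ay":0,"az":0},{"claw":0.2,"dx":0.03,"dy":0.4,"dz":0,"ax":0,"ay":0,"az":0},{"claw":0.2,"dx":0,"dy":0,"dz":0,"ax":0,"ay":0,"az":0},{"claw":0.2,"dx":0,"dy":0,"dz":0,"ax":0,"ay":0,"az":0}]'
python3 - <<'E'
from h import *
c=grab('wrist','w8.png');print(c['s']['ee_pos'],Ro.from_quat(c['s']['eef_rot']).as_euler('xyz',True))
a=load('w7.png')['color'][:300,:,::-1];b=c['color'][:300,:,::-1]
im=np.hstack([a[:,80:480],b[:,80:480]]);cv2.imwrite('pics/w78.png',im)
E
```

```text
time: 17.23
ee_pos: [0.5444, -0.2958, 0.0166]
eef_rot: [0.011, 1.0, 0.0, 0.0]
ft_force: [0.3, 1.3, 4.2]
width: 0.0253
grip_force: 1.7
time: 17.9
ee_pos: [0.5436, -0.296, 0.2407]
eef_rot: [0.011, 1.0, -0.0, 0.0]
ft_force: [0.2, -0.1, 0.2]
width: 0.0258
grip_force: 0.0
time: 18.23
ee_pos: [0.6049, -0.2965, 0.2379]
eef_rot: [0.01, 1.0, -0.0, -0.001]
ft_force: [-1.4, -0.0, 0.5]
width: 0.0343
grip_force: 0.0
[ 0.60488813 -0.29653935  0.2378671 ]
time: 18.95
ee_pos: [0.601, -0.0591, 0.2391]
eef_rot: [0.012, 1.0, 0.0, 0.0]
ft_force: [-0.1, -0.8, -0.1]
width: 0.0345
grip_force: 0.0
time: 19.28
ee_pos: [0.6007, -0.0185, 0.2388]
eef_rot: [0.011, 1.0, -0.0, 0.0]
ft_force: [0.3, -2.0, 0.4]
width: 0.0348
grip_force: 0.0
[ 0.60069065 -0.0184941   0.23877032] [-1.79993628e+02  1.66731413e-02  1.78754681e+02]
```

View pics/w78.png

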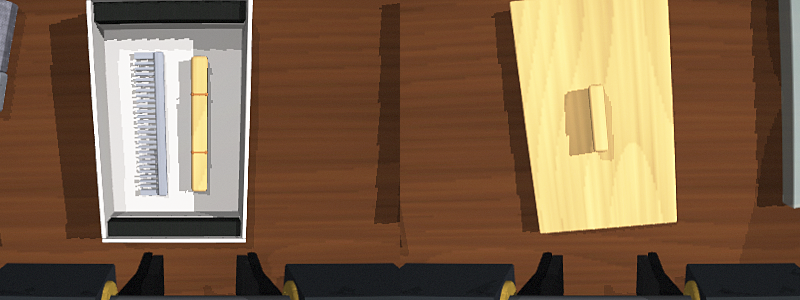

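Left half (w7): comb and stick lie flat side by side; the case's far rim corners are at (183,241), (327,241). Right half (w8): the lid's corners are at (220,233), (357,221) and the grip bar's top spans about (270,86)–(288,151).

Run:
```python
from h import *
def sub(c,P):
    g=cv2.cvtColor(c['color'],cv2.COLOR_RGB2GRAY);p=np.float32(P).reshape(-1,1,2)
    return cv2.cornerSubPix(g,p.copy(),(5,5),(-1,-1),(3,50,.01)).reshape(-1,2)
ang=lambda d:np.degrees(np.arctan2(d[1],d[0]))
A=load('w7.png');p=sub(A,[(183,241),(327,241)]);w=pix2w(A,p,.048);print('case far',p,w.round(4),np.linalg.norm(w[1]-w[0]))
y=ang(w[1]-w[0])-90;print('yaw',y)
C4=load('w4.png');q=sub(C4,[(209,69.5),(390,69)]);n=pix2w(C4,q,.048)
C6=load('w6.png');q=sub(C6,[(157,66),(338,65)]);n6=pix2w(C6,q,.048);print('near',n.round(4),n6.round(4))
m=w.mean(0)
for k in(n,n6):
    d=m-k.mean(0);print('case centre',((m+k.mean(0))/2).round(4),np.linalg.norm(d),ang(d))
B=load('w8.png');p=sub(B,[(220,233),(357,221)]);w=pix2w(B,p,.02);d=w[1]-w[0];y=np.radians(ang(d)-90);print('lid far',p,w.round(4),np.linalg.norm(d),np.degrees(y),'centre',w.mean(0)[:2]-.112*np.array([np.cos(y),np.sin(y)]))
l=pix2w(B,[(191,0),(349,0)],.02);print('sides',ang(w[0]-l[0]),ang(w[1]-l[1]))
g=pix2w(B,[(270,86),(284,84),(288,151),(274,153)],.044);print('grip',g.mean(0),np.linalg.norm(g[0]-g[3]),np.linalg.norm(g[0]-g[1]),ang(g[3]-g[0]),ang(g[2]-g[1]))
```

```text
case far [[181.7717  241.01859]
 [325.3067  241.53644]] [[ 0.6512 -0.3934  0.048 ]
 [ 0.6544 -0.2535  0.048 ]] 0.13993021323796584
yaw -1.29946178441989
near [[ 0.4326 -0.3893  0.048 ]
 [ 0.4354 -0.2495  0.048 ]] [[ 0.4329 -0.3897  0.048 ]
 [ 0.4352 -0.2494  0.048 ]]
case centre [ 0.5434 -0.3214  0.048 ] 0.21887756058434307 -1.0636392694835284
case centre [ 0.5434 -0.3215  0.048 ] 0.21880007118305522 -1.0215004469981965
lid far [[219.78195 232.54678]
 [356.30533 221.44162]] [[ 0.649  -0.0827  0.02  ]
 [ 0.6398  0.06    0.02  ]] 0.14298085711842257 3.665074341249024 centre [ 0.53261666 -0.01847686]
sides 3.3502456994866656 3.3383678502698566
grip [ 0.53421304 -0.0179539   0.044     ] 0.05936137201923869 0.012502310993922256 1.9791084204044935 2.4914352061249296
```

```bash
python3 -m crank '[{"claw":0.2,"dx":0,"dy":0,"dz":0,"ax":0,"ay":0,"az":-0.78},{"claw":0.2,"dx":0.75,"dy":0.046,"dz":0,"ax":0,"ay":0,"az":0},{"claw":0.2,"dx":0.75,"dy":0.046,"dz":0.5,"ax":0,"ay":0,"az":0},{"claw":0.2,"dx":0.75,"dy":0.046,"dz":1,"ax":0,"ay":0,"az":0},{"claw":0.2,"dx":0,"dy":0,"dz":1,"ax":0,"ay":0,"az":0},{"claw":0.2,"dx":0,"dy":0,"dz":1,"ax":0,"ay":0,"az":0},{"claw":0.2,"dx":0,"dy":0,"dz":1,"ax":0,"ay":0,"az":0},{"claw":0.2,"dx":0,"dy":0,"dz":1,"ax":0,"ay":0,"az":0}]'
python3 -m crank '[{"claw":0.2,"dx":0,"dy":0,"dz":0.7,"ax":0,"ay":0,"az":0},{"claw":0.2,"dx":0,"dy":0,"dz":0.4,"ax":0,"ay":0,"az":0},{"claw":0.2,"dx":0,"dy":0,"dz":0,"ax":0,"ay":0,"az":0},{"claw":0.2,"dx":0,"dy":0,"dz":0,"ax":0,"ay":0,"az":0},{"claw":0.2,"dx":0,"dy":0,"dz":0,"ax":0,"ay":0,"az":0}]'
```

```text
time: 20.0
ee_pos: [0.5333, -0.0201, 0.0725]
eef_rot: [-0.028, 1.0, -0.0, 0.001]
ft_force: [0.9, -0.6, -0.2]
width: 0.0348
grip_force: 0.0
time: 20.42
ee_pos: [0.5346, -0.0183, 0.0418]
eef_rot: [-0.029, 1.0, 0.0, 0.001]
ft_force: [-0.2, 0.3, 0.2]
width: 0.0348
grip_force: 0.0
```

```bash
python3 -m crank '[{"claw":0.2,"dx":0,"dy":0,"dz":0.18,"ax":0,"ay":0,"az":0},{"claw":0.2,"dx":0,"dy":0,"dz":0,"ax":0,"ay":0,"az":0},{"claw":0.2,"dx":0,"dy":0,"dz":0,"ax":0,"ay":0,"az":0},{"claw":1,"dx":0,"dy":0,"dz":0,"ax":0,"ay":0,"az":0},{"claw":1,"dx":0,"dy":0,"dz":0,"ax":0,"ay":0,"az":0},{"claw":1,"dx":0,"dy":0,"dz":0,"ax":0,"ay":0,"az":0},{"claw":1,"dx":0,"dy":0,"dz":0,"ax":0,"ay":0,"az":0},{"claw":1,"dx":0,"dy":0,"dz":0,"ax":0,"ay":0,"az":0}]' 40
python3 -m crank '[{"claw":1,"dx":0,"dy":0,"dz":0,"ax":0,"ay":0,"az":0},{"claw":1,"dx":0,"dy":0,"dz":-0.3,"ax":0,"ay":0,"az":0},{"claw":1,"dx":0,"dy":0,"dz":-0.6,"ax":0,"ay":0,"az":0},{"claw":1,"dx":0,"dy":0,"dz":-0.9,"ax":0,"ay":0,"az":0},{"claw":1,"dx":0,"dy":0,"dz":-0.9,"ax":0,"ay":0,"az":0},{"claw":1,"dx":0,"dy":0,"dz":-0.9,"ax":0,"ay":0,"az":0},{"claw":1,"dx":0,"dy":0,"dz":-0.5,"ax":0,"ay":0,"az":0},{"claw":1,"dx":0,"dy":0,"dz":0,"ax":0,"ay":0,"az":0}]'
```

```text
time: 21.08
ee_pos: [0.5337, -0.0176, 0.035]
eef_rot: [-0.03, 1.0, 0.0, 0.0]
ft_force: [0.0, 0.5, 1.6]
width: 0.0137
grip_force: 40.0
time: 21.75
ee_pos: [0.5353, -0.0177, 0.1617]
eef_rot: [-0.03, 1.0, 0.001, 0.003]
ft_force: [0.5, -0.0, -1.6]
width: 0.0139
grip_force: 40.0
```

```bash
python3 -m crank '[{"claw":1,"dx":0.013,"dy":-0.46,"dz":0,"ax":0,"ay":0,"az":0},{"claw":1,"dx":0.027,"dy":-0.92,"dz":0,"ax":0,"ay":0,"az":0},{"claw":1,"dx":0.027,"dy":-0.92,"dz":0,"ax":0,"ay":0,"az":0},{"claw":1,"dx":0.027,"dy":-0.92,"dz":0,"ax":0,"ay":0,"az":0},{"claw":1,"dx":0.027,"dy":-0.92,"dz":0,"ax":0,"ay":0,"az":0},{"claw":1,"dx":0.027,"dy":-0.92,"dz":0,"ax":0,"ay":0,"az":0},{"claw":1,"dx":0.027,"dy":-0.92,"dz":0,"ax":0,"ay":0,"az":0},{"claw":1,"dx":0.027,"dy":-0.92,"dz":0,"ax":0,"ay":0,"az":0}]'
python3 -m crank '[{"claw":1,"dx":0.027,"dy":-0.92,"dz":0,"ax":0,"ay":0,"az":0},{"claw":1,"dx":0.027,"dy":-0.92,"dz":0,"ax":0,"ay":0,"az":0},{"claw":1,"dx":0.027,"dy":-0.92,"dz":0,"ax":0,"ay":0,"az":0},{"claw":1,"dx":0.013,"dy":-0.46,"dz":0,"ax":0,"ay":0,"az":0},{"claw":1,"dx":0,"dy":0,"dz":0,"ax":0,"ay":0,"az":0.38},{"claw":1,"dx":0,"dy":0,"dz":0,"ax":0,"ay":0,"az":0.38},{"claw":1,"dx":0,"dy":0,"dz":0,"ax":0,"ay":0,"az":0},{"claw":1,"dx":0,"dy":0,"dz":0,"ax":0,"ay":0,"az":0}]'
python3 -m crank '[{"claw":1,"dx":0,"dy":0,"dz":0,"ax":0,"ay":0,"az":0},{"claw":1,"dx":0,"dy":0,"dz":0,"ax":0,"ay":0,"az":0},{"claw":1,"dx":0,"dy":0,"dz":0,"ax":0,"ay":0,"az":0}]'
python3 - <<'E'
from h import *
c=grab('wrist','w9.png');s=c['s'];T=Ro.from_quat(s['eef_rot']).as_matrix();o=np.array(s['ee_pos']);print(o,Ro.from_quat(s['eef_rot']).as_euler('xyz',True))
print(w2pix(c,[o+T@[.112,y,.015] for y in(-.072,.072)]))
E
```

```text
time: 22.42
ee_pos: [0.5392, -0.2257, 0.1568]
eef_rot: [-0.03, 1.0, 0.0, -0.001]
ft_force: [0.8, 0.4, -0.6]
width: 0.0134
grip_force: 40.0
time: 23.08
ee_pos: [0.5425, -0.3209, 0.1569]
eef_rot: [0.009, 1.0, 0.0, -0.001]
ft_force: [0.2, 0.4, -1.5]
width: 0.0138
grip_force: 40.0
time: 23.33
ee_pos: [0.5429, -0.321, 0.1578]
eef_rot: [0.009, 1.0, 0.0, -0.0]
ft_force: [-0.2, 0.9, -1.5]
width: 0.0138
grip_force: 40.0
[ 0.54293181 -0.32096371  0.15783029] [ 1.79986320e+02 -1.36721200e-03  1.78927114e+02]
[[108.0667473   22.34244478]
 [452.20856649  22.34791397]]
```

View pics/w9.png

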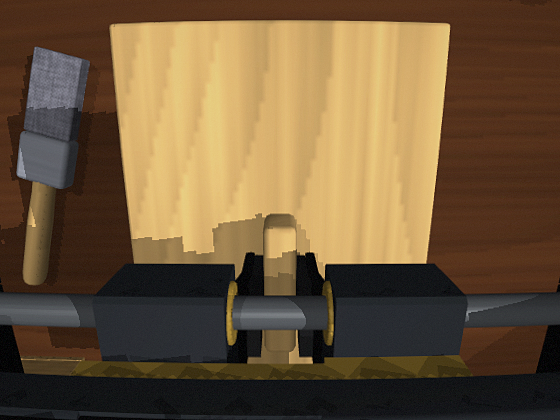

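The held lid's near corners are at (110,24) and (450,24), within 2 px of the prediction for a centred, straight grasp. Lowering it.

```bash
python3 -m crank '[{"claw":1,"dx":0,"dy":0,"dz":0.6,"ax":0,"ay":0,"az":0},{"claw":1,"dx":0,"dy":0,"dz":0.8,"ax":0,"ay":0,"az":0},{"claw":1,"dx":0,"dy":0,"dz":0.6,"ax":0,"ay":0,"az":0},{"claw":1,"dx":0,"dy":0,"dz":0.4,"ax":0,"ay":0,"az":0},{"claw":1,"dx":0,"dy":0,"dz":0,"ax":0,"ay":0,"az":0},{"claw":1,"dx":0,"dy":0,"dz":0,"ax":0,"ay":0,"az":0},{"claw":1,"dx":0,"dy":0,"dz":0,"ax":0,"ay":0,"az":0},{"claw":1,"dx":0,"dy":0,"dz":0,"ax":0,"ay":0,"az":0}]'
python3 -m crank '[{"claw":1,"dx":0,"dy":0,"dz":0.1,"ax":0,"ay":0,"az":0},{"claw":1,"dx":0,"dy":0,"dz":0.1,"ax":0,"ay":0,"az":0},{"claw":1,"dx":0,"dy":0,"dz":0,"ax":0,"ay":0,"az":0},{"claw":1,"dx":0,"dy":0,"dz":0,"ax":0,"ay":0,"az":0}]'
```

```text
time: 24.05
ee_pos: [0.5436, -0.3217, 0.0873]
eef_rot: [0.01, 1.0, -0.0, 0.001]
ft_force: [-0.6, 0.6, -2.5]
width: 0.0137
grip_force: 40.0
time: 24.38
ee_pos: [0.5428, -0.3211, 0.0798]
eef_rot: [0.01, 1.0, 0.0, -0.0]
ft_force: [-0.1, 0.9, -1.0]
width: 0.0138
grip_force: 40.0
```

```bash
python3 -m crank '[{"claw":1,"dx":0,"dy":0,"dz":0.05,"ax":0,"ay":0,"az":0},{"claw":1,"dx":0,"dy":0,"dz":0.05,"ax":0,"ay":0,"az":0},{"claw":1,"dx":0,"dy":0,"dz":0,"ax":0,"ay":0,"az":0},{"claw":1,"dx":0,"dy":0,"dz":0,"ax":0,"ay":0,"az":0}]'
```

```text
time: 24.72
ee_pos: [0.543, -0.3213, 0.077]
eef_rot: [0.01, 1.0, -0.0, 0.0]
ft_force: [-0.4, -0.9, -0.7]
width: 0.0137
grip_force: 40.0
```

```bash
python3 -m crank '[{"claw":1,"dx":0,"dy":0,"dz":0.03,"ax":0,"ay":0,"az":0},{"claw":1,"dx":0,"dy":0,"dz":0,"ax":0,"ay":0,"az":0},{"claw":0.3,"dx":0,"dy":0,"dz":0,"ax":0,"ay":0,"az":0},{"claw":0.3,"dx":0,"dy":0,"dz":0,"ax":0,"ay":0,"az":0},{"claw":0.3,"dx":0,"dy":0,"dz":0,"ax":0,"ay":0,"az":0},{"claw":0.3,"dx":0,"dy":0,"dz":0,"ax":0,"ay":0,"az":0},{"claw":0.3,"dx":0,"dy":0,"dz":-0.5,"ax":0,"ay":0,"az":0},{"claw":0.3,"dx":0,"dy":0,"dz":-0.8,"ax":0,"ay":0,"az":0}]'
python3 -m crank '[{"claw":0.3,"dx":0,"dy":0,"dz":-0.7,"ax":0,"ay":0,"az":0},{"claw":1,"dx":0.85,"dy":0,"dz":0,"ax":0,"ay":0,"az":0},{"claw":1,"dx":1,"dy":0,"dz":0,"ax":0,"ay":0,"az":0},{"claw":1,"dx":1,"dy":0,"dz":0,"ax":0,"ay":0,"az":0},{"claw":1,"dx":0,"dy":0,"dz":0,"ax":0,"ay":0,"az":0},{"claw":1,"dx":0,"dy":0,"dz":0,"ax":0,"ay":0,"az":0},{"claw":1,"dx":0,"dy":0,"dz":0,"ax":0,"ay":0,"az":0},{"claw":1,"dx":0,"dy":0,"dz":0,"ax":0,"ay":0,"az":0}]'
```

```text
time: 25.38
ee_pos: [0.5416, -0.3203, 0.113]
eef_rot: [0.01, 1.0, 0.001, -0.002]
ft_force: [0.5, 1.0, 1.1]
width: 0.0303
grip_force: 0.0
time: 26.05
ee_pos: [0.4584, -0.3193, 0.1361]
eef_rot: [0.009, 1.0, -0.0, 0.0]
ft_force: [-0.8, 0.1, -0.1]
width: 0.0011
grip_force: 0.0
```

```bash
python3 -m crank '[{"claw":1,"dx":0,"dy":0,"dz":0.7,"ax":0,"ay":0,"az":0},{"claw":1,"dx":0,"dy":0,"dz":0.8,"ax":0,"ay":0,"az":0},{"claw":1,"dx":0,"dy":0,"dz":0.5,"ax":0,"ay":0,"az":0},{"claw":1,"dx":0,"dy":0,"dz":0,"ax":0,"ay":0,"az":0},{"claw":1,"dx":0,"dy":0,"dz":0,"ax":0,"ay":0,"az":0},{"claw":1,"dx":0,"dy":0,"dz":0.1,"ax":0,"ay":0,"az":0},{"claw":1,"dx":0,"dy":0,"dz":0.1,"ax":0,"ay":0,"az":0},{"claw":1,"dx":0,"dy":0,"dz":0,"ax":0,"ay":0,"az":0}]'
python3 -m crank '[{"claw":1,"dx":0,"dy":0,"dz":0.1,"ax":0,"ay":0,"az":0},{"claw":1,"dx":0,"dy":0,"dz":0.06,"ax":0,"ay":0,"az":0},{"claw":1,"dx":0,"dy":0,"dz":0,"ax":0,"ay":0,"az":0},{"claw":1,"dx":0,"dy":0,"dz":0,"ax":0,"ay":0,"az":0}]'
```

```text
time: 26.72
ee_pos: [0.4581, -0.32, 0.0707]
eef_rot: [0.01, 1.0, -0.0, 0.001]
ft_force: [0.6, -1.1, 0.5]
width: 0.0006
grip_force: 0.1
time: 27.05
ee_pos: [0.4578, -0.32, 0.0665]
eef_rot: [0.01, 1.0, -0.0, 0.001]
ft_force: [-3.5, 1.7, 10.4]
width: 0.0007
grip_force: 5.3
```

```bash
python3 -m crank '[{"claw":1,"dx":0,"dy":0,"dz":0.05,"ax":0,"ay":0,"az":0},{"claw":1,"dx":0,"dy":0,"dz":0,"ax":0,"ay":0,"az":0},{"claw":1,"dx":0,"dy":0,"dz":0.05,"ax":0,"ay":0,"az":0},{"claw":1,"dx":0,"dy":0,"dz":0,"ax":0,"ay":0,"az":0},{"claw":1,"dx":0,"dy":0,"dz":0,"ax":0,"ay":0,"az":0}]'
```

```text
time: 27.47
ee_pos: [0.458, -0.3201, 0.066]
eef_rot: [0.01, 1.0, 0.001, 0.001]
ft_force: [-13.7, 9.8, 42.9]
width: 0.0004
grip_force: 21.9
```

```bash
python3 -m crank '[{"claw":1,"dx":0,"dy":0,"dz":-0.7,"ax":0,"ay":0,"az":0},{"claw":1,"dx":0,"dy":0,"dz":-0.8,"ax":0,"ay":0,"az":0},{"claw":1,"dx":0,"dy":0,"dz":-0.5,"ax":0,"ay":0,"az":0},{"claw":1,"dx":-0.95,"dy":0,"dz":0,"ax":0,"ay":0,"az":0},{"claw":1,"dx":-0.95,"dy":0,"dz":0,"ax":0,"ay":0,"az":0},{"claw":1,"dx":-0.95,"dy":0,"dz":0,"ax":0,"ay":0,"az":0},{"claw":1,"dx":-0.95,"dy":0,"dz":0,"ax":0,"ay":0,"az":0},{"claw":1,"dx":-0.95,"dy":0,"dz":0,"ax":0,"ay":0,"az":0}]'
python3 -m crank '[{"claw":1,"dx":-0.95,"dy":0,"dz":0,"ax":0,"ay":0,"az":0},{"claw":1,"dx":0,"dy":0,"dz":0,"ax":0,"ay":0,"az":0},{"claw":1,"dx":0,"dy":0,"dz":0.7,"ax":0,"ay":0,"az":0},{"claw":1,"dx":0,"dy":0,"dz":0.6,"ax":0,"ay":0,"az":0},{"claw":1,"dx":0,"dy":0,"dz":0.3,"ax":0,"ay":0,"az":0},{"claw":1,"dx":0,"dy":0,"dz":0,"ax":0,"ay":0,"az":0},{"claw":1,"dx":0,"dy":0,"dz":0,"ax":0,"ay":0,"az":0},{"claw":1,"dx":0,"dy":0,"dz":0,"ax":0,"ay":0,"az":0}]'
```

```text
time: 28.13
ee_pos: [0.6015, -0.3219, 0.1225]
eef_rot: [0.009, 1.0, 0.0, 0.0]
ft_force: [-0.0, -0.5, 0.4]
width: 0.0007
grip_force: 0.0
time: 28.8
ee_pos: [0.6287, -0.3232, 0.0755]
eef_rot: [0.01, 1.0, -0.0, 0.001]
ft_force: [0.0, -0.1, 0.4]
width: 0.0004
grip_force: 0.0
```

```bash
python3 -m crank '[{"claw":1,"dx":0,"dy":0,"dz":0.1,"ax":0,"ay":0,"az":0},{"claw":1,"dx":0,"dy":0,"dz":0.1,"ax":0,"ay":0,"az":0},{"claw":1,"dx":0,"dy":0,"dz":0.1,"ax":0,"ay":0,"az":0},{"claw":1,"dx":0,"dy":0,"dz":0,"ax":0,"ay":0,"az":0},{"claw":1,"dx":0,"dy":0,"dz":0,"ax":0,"ay":0,"az":0}]'
python3 -m crank '[{"claw":1,"dx":0,"dy":0,"dz":0.05,"ax":0,"ay":0,"az":0},{"claw":1,"dx":0,"dy":0,"dz":0,"ax":0,"ay":0,"az":0},{"claw":1,"dx":0,"dy":0,"dz":0,"ax":0,"ay":0,"az":0}]'
```

```text
time: 29.22
ee_pos: [0.6294, -0.3233, 0.0662]
eef_rot: [0.01, 1.0, -0.0, 0.001]
ft_force: [2.3, -0.4, 3.5]
width: 0.0004
grip_force: 2.0
time: 29.47
ee_pos: [0.6295, -0.3233, 0.0656]
eef_rot: [0.01, 1.0, -0.0, 0.001]
ft_force: [0.0, 1.3, 11.3]
width: -0.0
grip_force: 5.5
```

```bash
python3 -m crank '[{"claw":1,"dx":0,"dy":0,"dz":0.05,"ax":0,"ay":0,"az":0},{"claw":1,"dx":0,"dy":0,"dz":0,"ax":0,"ay":0,"az":0},{"claw":1,"dx":0,"dy":0,"dz":0,"ax":0,"ay":0,"az":0}]'
```

```text
time: 29.72
ee_pos: [0.6295, -0.3233, 0.0655]
eef_rot: [0.01, 1.0, -0.0, 0.002]
ft_force: [-4.3, 3.7, 21.4]
width: 0.0002
grip_force: 10.9
```

```bash
python3 -m crank '[{"claw":1,"dx":0,"dy":0,"dz":0.04,"ax":0,"ay":0,"az":0},{"claw":1,"dx":0,"dy":0,"dz":0,"ax":0,"ay":0,"az":0},{"claw":1,"dx":0,"dy":0,"dz":0,"ax":0,"ay":0,"az":0}]'
python3 -m crank '[{"claw":1,"dx":0,"dy":0,"dz":-0.7,"ax":0,"ay":0,"az":0},{"claw":1,"dx":0,"dy":0,"dz":-0.8,"ax":0,"ay":0,"az":0},{"claw":1,"dx":0,"dy":0,"dz":-0.5,"ax":0,"ay":0,"az":0},{"claw":1,"dx":0.95,"dy":0,"dz":0,"ax":0,"ay":0,"az":0},{"claw":1,"dx":0.95,"dy":0,"dz":0,"ax":0,"ay":0,"az":0},{"claw":1,"dx":0.95,"dy":0,"dz":0,"ax":0,"ay":0,"az":0},{"claw":1,"dx":0.95,"dy":0,"dz":0,"ax":0,"ay":0,"az":0},{"claw":1,"dx":0.95,"dy":0,"dz":0,"ax":0,"ay":0,"az":0}]'
python3 -m crank '[{"claw":1,"dx":0.95,"dy":0,"dz":0,"ax":0,"ay":0,"az":0},{"claw":1,"dx":0,"dy":0,"dz":0,"ax":0,"ay":0,"az":0},{"claw":1,"dx":0,"dy":0,"dz":0.7,"ax":0,"ay":0,"az":0},{"claw":1,"dx":0,"dy":0,"dz":0.6,"ax":0,"ay":0,"az":0},{"claw":1,"dx":0,"dy":0,"dz":0.47,"ax":0,"ay":0,"az":0},{"claw":1,"dx":0,"dy":0,"dz":0,"ax":0,"ay":0,"az":0},{"claw":1,"dx":0,"dy":0,"dz":0,"ax":0,"ay":0,"az":0},{"claw":1,"dx":0,"dy":0,"dz":0,"ax":0,"ay":0,"az":0}]'
```

```text
time: 29.97
ee_pos: [0.6295, -0.3233, 0.0654]
eef_rot: [0.01, 1.0, -0.0, 0.002]
ft_force: [-8.8, 5.6, 31.1]
width: 0.0004
grip_force: 15.3
time: 30.63
ee_pos: [0.4843, -0.3198, 0.1206]
eef_rot: [0.01, 1.0, 0.0, -0.0]
ft_force: [0.1, -0.5, 0.6]
width: 0.0003
grip_force: 0.0
time: 31.3
ee_pos: [0.4573, -0.3196, 0.0679]
eef_rot: [0.01, 1.0, 0.0, -0.0]
ft_force: [0.2, -0.7, 0.2]
width: 0.0003
grip_force: 0.0
```

```bash
python3 -m crank '[{"claw":1,"dx":0,"dy":0,"dz":0.06,"ax":0,"ay":0,"az":0},{"claw":1,"dx":0,"dy":0,"dz":0,"ax":0,"ay":0,"az":0},{"claw":1,"dx":0,"dy":0,"dz":0,"ax":0,"ay":0,"az":0}]'
python3 -m crank '[{"claw":1,"dx":0,"dy":0,"dz":0.05,"ax":0,"ay":0,"az":0},{"claw":1,"dx":0,"dy":0,"dz":0,"ax":0,"ay":0,"az":0},{"claw":1,"dx":0,"dy":0,"dz":0,"ax":0,"ay":0,"az":0}]'
```

```text
time: 31.55
ee_pos: [0.4574, -0.3194, 0.0661]
eef_rot: [0.01, 1.0, 0.0, 0.0]
ft_force: [-0.9, -0.1, 0.1]
width: 0.001
grip_force: 0.0
time: 31.8
ee_pos: [0.4576, -0.3196, 0.0655]
eef_rot: [0.01, 1.0, 0.0, 0.0]
ft_force: [-2.9, 2.7, 11.1]
width: 0.0005
grip_force: 5.5
```

```bash
python3 -m crank '[{"claw":1,"dx":0,"dy":0,"dz":0.06,"ax":0,"ay":0,"az":0},{"claw":1,"dx":0,"dy":0,"dz":0,"ax":0,"ay":0,"az":0},{"claw":1,"dx":0,"dy":0,"dz":0,"ax":0,"ay":0,"az":0}]'
python3 -m crank '[{"claw":1,"dx":0,"dy":0,"dz":-0.5,"ax":0,"ay":0,"az":0},{"claw":1,"dx":0,"dy":0,"dz":-1,"ax":0,"ay":0,"az":0},{"claw":1,"dx":0,"dy":0,"dz":-1,"ax":0,"ay":0,"az":0},{"claw":1,"dx":0,"dy":0,"dz":-1,"ax":0,"ay":0,"az":0},{"claw":1,"dx":0,"dy":0,"dz":-1,"ax":0,"ay":0,"az":0},{"claw":1,"dx":0,"dy":0,"dz":0,"ax":0,"ay":0,"az":0},{"claw":1,"dx":0,"dy":0,"dz":0,"ax":0,"ay":0,"az":0},{"claw":1,"dx":0,"dy":0,"dz":0,"ax":0,"ay":0,"az":0}]'
python3 -c "from bench import r; print(r.close_job())"
```

```text
time: 32.05
ee_pos: [0.4577, -0.3196, 0.0653]
eef_rot: [0.01, 1.0, 0.001, 0.001]
ft_force: [-11.0, 7.3, 33.4]
width: 0.0006
grip_force: 16.6
time: 32.72
ee_pos: [0.4573, -0.3193, 0.1973]
eef_rot: [0.01, 1.0, 0.0, -0.0]
ft_force: [-0.7, 0.8, -0.4]
width: 0.0005
grip_force: 0.0
the job is handed in; nothing more can be done
None
```

I handed the job in at about 33 s: comb and stick lie side by side in the case, and the lid is pressed home, both ends stopping hard at about 54.5 mm by touch, though no verdict came back and I viewed 11 pictures, one over the limit of 10.

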